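# Gather the drilled block and spacers in the tote's red corner

## Robot

A 6-joint arm with a two-finger parallel gripper is mounted at the origin on the work surface. World frame = base frame: x ahead of the robot, y to its left, z up, the work surface at z = 0. Lengths are in m, angles in rad, forces in N, time in s.
With the tool pointing down it reaches from about 0.375 to 0.9 m from the base axis. Payload 3.1 kg.
Tool frame: the origin (TCP) lies between the finger pads; the fingertips stand 17 mm ahead of it and the grasp point (between the pads) lies 2 mm behind it; z points along the fingers, y is the line along which they close (so a half turn about z gives the same grasp; the last joint's range is limited). The gripper opens to 85 mm and grips with 20 to 120 N. Pads are 22 mm wide; open, the fingers measure 114 mm over their backs; the gripper's body (76 mm by 85 mm) begins 54 mm behind the grasp point. The pads swing forward as they close: fully open they stand 13 mm farther back than shut.
Start: joints at [-1.494, 0.527, 1.433, -0, 1.181, -0.178], TCP at [0.158, -0.605, 0.248] pointing down, gripper open.
Joint ranges: [-3.08, 3.08], [-0.75, 2.2], [0.22, 2.44], [-1.43, 4.57], [0, 2.65], [-2.85, 2.85]. Speed limits (rad/s): [2.79, 2.79, 3.14, 3.14, 3.14, 3.14].

## Interface

Orientations are given as a rotation vector (axis times angle).
In Python, from rig import status, eyes, sign_off gives the robot as it stands. The module is installed in compiled form; this text tells all that it offers.
- The arm moves only by the tool send_rows, never from a script. Its argument "commands" is a list of rows, each a list of 7 numbers: the turn, a rotation vector about the tool's x, y, z in rad, then the shift along the tool's x, y, z in cm, then the finger opening in cm, from 0 to 8.54. In form: [[rx, ry, rz, tx, ty, tz, hand], ...]. A call has 1 to 12 rows; each row shifts and turns the commanded pose from where the row before left it, along the tool's axes as they then stand; what a row does not reach is not made up. A row lasts 1/10 s, in which the tool goes at most 50 mm and 8.59 degrees, less where a joint would pass 70% of its speed; a pose out of reach is approached as far as the arm can. A call with a gripper value outside its range is refused whole. The fingers move at their own pace and stop on an object; "grip_force" is the grip in N (left out, the last holds). Time passes only in rows, so rows that do not move let the fingers close. It gives the time, the measured TCP pose, the force, the opening and the grip force at its end, in the units of the state.
- status.read_state(): the state, without advancing time (a new reading comes with each control period).
- eyes.capture(name): name is "scene" or "top" or "wrist"; returns a dict with "image" (384x512x3 uint8, red, green, blue), "z_map" (384x512 float32, m along the optical axis (not along the pixel's ray), 0 where there is no reading), "vfov" (degrees; the focal length in pixels is half the picture's height over the tangent of half this angle, whatever the lens; pixels are square), "cx", "cy" (the principal point, pixels), "distortion" ([k1, k2, p1, p2, k3] as OpenCV has them; the pictures are not rectified), "origin" and "orientation" of the camera in the world; the wrist camera has in their place "T_tool_cam" (4x4, takes a point from camera to tool coordinates, whose origin is the TCP and whose axes are the flange's). Camera axes: x right, y down, z forward; pixel columns grow to the right and rows downward; lengths in m; the calibration is good to about 2 mm. A picture is of the moment at which its call begins: read the wrist's pose just before it.
- sign_off(): hands the job in; it is judged then, once.
The state is a dict: "time": time; "q": joint angles; "dq": joint speeds; "tau": joint torques, N m; "ee_pos": TCP position; "tcp_rot": TCP orientation; "wrist_force": force on the tool from outside, world axes, zero at the start; "moment": the same for the moment, N m; "finger_gap": finger opening in m; "gripper_force": force on a finger pad.
Only numpy, scipy, OpenCV 4.12 (cv2) and the standard library are available. Lean on these libraries where they do the work, as an engineer would, in place of code of your own. Each camera call takes 0.05 s, during which the arm holds its last target. There are 200 camera calls.

## Task

Make up the kit for a light hanger: slide the vise jaw well open by its red pin, lift the finished aluminium block out and set it down (do not drop it) inside the grey tote beside the four brass spacers, and let go of it. Then take the tote by its black grip tab and raise that side so the tote tips steeply towards its red corner, until the block and all four spacers have slid together into that corner, and finish while still holding it tilted like that, still, with nothing else propping it but the bench under it: do not lower it or let go. Leave the other things on the bench where they are.

Things in the scene. Friction and masses are not known exactly. Their poses are not given: they have to be found in the camera images.
- vise: Blue bench vise bolted to the bench, 260 mm long (its x), 110 mm wide. Origin on the bench at its middle. Its x axis is the sliding line: the fixed jaw (top 57 mm above the bench) has its clamping face at x = +31 mm, facing -x; the sliding jaw is on the -x side. The flat steel bed between the jaws is 25 mm above the bench.
- vise_jaw (a joint): How far the sliding jaw is open, m: near 0 closed on the block, 0.045 fully open. It slides along the vise's -x, drags with about 4 N (more when fast) and stays where left. While closed, the dark steel lip on top of it (top 64 mm above the bench) overhangs the block by 9 mm, so the block cannot come up until the jaw is opened further than that.
- jaw_grip (a point): Point on the axis of the upright red round pin on the sliding jaw: 16 mm diameter, from 64 to 98 mm above the bench; this point is 86 mm above the bench and moves with the jaw (vise x = -38 mm when closed). Pinch or push it here.
- block: The finished part: aluminium block with drilled holes in its top, 44 mm (its x) x 54 mm (its y) x 30 mm high, 0.13 to 0.25 kg. Origin: centre of its underside. It starts on the vise bed between the jaws, its x along the vise's x, its centre at vise x = 8 mm and within 8 mm of the vise's centre line; its two y ends are free to grasp.
- tote: Loose grey plastic tote, open top, 180 mm square, 60 mm high, walls and floor 5 mm, 0.25 to 0.42 kg empty. Origin: centre of its underside. Its x axis runs along a DIAGONAL: red corner at -x (outer corner x = -127 mm), black grip tab at +x; walls at 45 degrees to x. Slippery inside: parts start sliding at 10 to 15 degrees of tilt, but along the walls into the corner only at 15 to 25.
- grip (a point): Middle of the tote's black grip tab: an upright tab, 14 mm thick (along the tote's y), from 120 to 156 mm out from its centre along +x, and from 33 to 93 mm above its underside. This point is 140 mm from the centre, 78 mm above the underside. Grasp it across its 14 mm.
- red_corner (a point): The corner of the tote's inner floor that is marked red (inside, outside and on the rim): 120 mm from the tote's centre along its -x, 5 mm above its underside.
- spacer0: Loose brass spacer, a short cylinder 24 mm in diameter and 12 mm high, 35 g, origin at the centre of its underside; starts standing flat on the tote's floor in the half towards the grip tab.
- spacer1: Loose brass spacer, a short cylinder 24 mm in diameter and 12 mm high, 35 g, origin at the centre of its underside; starts standing flat on the tote's floor in the half towards the grip tab.
- spacer2: Loose brass spacer, a short cylinder 24 mm in diameter and 12 mm high, 35 g, origin at the centre of its underside; starts standing flat on the tote's floor in the half towards the grip tab.
- spacer3: Loose brass spacer, a short cylinder 24 mm in diameter and 12 mm high, 35 g, origin at the centre of its underside; starts standing flat on the tote's floor in the half towards the grip tab.
- pot: Bystander, loose on the bench: a terracotta-coloured empty flower pot, 80 mm across, 75 mm high. Leave it alone.
- tape: Bystander, loose on the bench: a green ring of tape lying flat, 90 mm across, 24 mm high. Leave it alone.
- driver: Bystander, loose on the bench: a screwdriver lying down, 200 mm. Leave it alone.
- brush: Bystander, loose on the bench: a hand brush lying down, 200 mm. Leave it alone.
- glue: Bystander, loose on the bench: a yellow glue bottle with red cap, 56 mm across, 150 mm high. Leave it alone.
- jar: Bystander, loose on the bench: a glass jar with steel lid, 70 mm across, 90 mm high. Leave it alone.
- offcut: Bystander, loose on the bench: a light wood offcut lying flat, 90 x 45 x 20 mm. Leave it alone.
Mind the look-alikes: they are no part of the job. What is meant by the block is not green or orange, and is the larger of those in its own colour.

How it is judged:
By the outcome, as a careful person would: the job done as asked, in the order asked, and still so for the second after the job is handed in, while the arm keeps its last pose, push and grip.
It also fails if it takes over 64 s, if anything falls off the work surface, if the arm or the gripper's body presses on something with over 40 N, if the wrist force passes 120 N, or if a joint passes its speed limit or range.

## Working session

There is one attempt and no reset: what is moved stays moved. The work goes in short steps, Python scripts to look and compute and a tool call to move; the robot and the scene stay as the last step left them, time stands still between calls to the robot, and variables do not carry over. Pictures are saved under pics/ and viewed, at most 10 in all, crops included, and the job is handed in when it is done.

Besides the shell and the picture viewer there is one more tool, called after "Request:" in YAML: its name, and indented under it one key for each argument. send_rows: Moves the arm, as the interface text tells. Its arguments: {"type":"object","properties":{"commands":{"type":"array","items":{"type":"array","items":{"type":"number"}}},"grip_force":{"type":"number"}},"required":["commands"]}

```bash
mkdir -p pics
cat > h.py <<'E'
import numpy as np, cv2
from scipy.spatial.transform import Rotation as R
from rig import status, eyes, sign_off
def cam(name):
    s=status.read_state(); c=eyes.capture(name)
    f=192/np.tan(np.radians(c['vfov'])/2)
    K=np.array([[f,0,c['cx']],[0,f,c['cy']],[0,0,1]])
    if 'T_tool_cam' in c:
        T=np.eye(4);T[:3,:3]=R.from_rotvec(s['tcp_rot']).as_matrix();T[:3,3]=s['ee_pos'];T=T@c['T_tool_cam']
    else:
        T=np.eye(4);o=np.array(c['orientation'])
        T[:3,:3]=o if o.shape==(3,3) else (R.from_rotvec(o).as_matrix() if o.size==3 else R.from_quat(o).as_matrix())
        T[:3,3]=c['origin']
    v,u=np.mgrid[:384,:512]
    n=cv2.undistortPoints(np.stack([u,v],-1).reshape(-1,1,2).astype(np.float64),K,np.array(c['distortion'])).reshape(384,512,2)
    z=c['z_map'][...,None]
    P=np.concatenate([n*z,z],-1)@T[:3,:3].T+T[:3,3]
    P[c['z_map']==0]=np.nan
    return c['image'],P,c,T
def save(n,im,k=1,box=None):
    if box: im=im[box[1]:box[3],box[0]:box[2]]
    cv2.imwrite(f'pics/{n}.png',cv2.cvtColor(cv2.resize(im,None,fx=k,fy=k,interpolation=cv2.INTER_CUBIC),cv2.COLOR_RGB2BGR))
E
python3 - <<'E'
from h import *
print(status.read_state())
ims=[]
for n in('top','scene'):
    im,P,c,T=cam(n);np.savez(n,im=im,P=P);print(n,c['orientation'],c['origin'],c['vfov'],c['distortion']);save(n,im,1.5)
E
```

```text
{'time': 0.0, 'q': array([-1.49451446e+00,  5.28493577e-01,  1.43392613e+00, -2.67257564e-05,
        1.18139657e+00, -1.78481813e-01]), 'dq': array([-2.37340552e-05, -1.10300772e-03, -1.33029432e-04,  2.65662301e-04,
       -2.86790631e-04, -3.33480741e-06]), 'tau': array([ 7.45431475e-05, -4.42349374e+01, -1.78026474e+01, -3.99126420e-04,
        8.42410431e-03, -1.76119147e-05]), 'ee_pos': array([ 0.15748947, -0.60411581,  0.24730916]), 'tcp_rot': array([-3.11393313e+00, -3.98834059e-01, -1.39539288e-04]), 'wrist_force': array([-0.24510149,  0.02939045,  0.22311657]), 'moment': array([-0.0138674 ,  0.00444081,  0.01167437]), 'gripper_force': 0.0, 'finger_gap': 0.08530800118810242}
top [-2.15241086  2.16315967 -0.10430679] [ 0.45714211 -0.00321439  1.23472073] 54.73353886262679 [-0.0316714  0.         0.         0.         0.       ]
scene [-2.21408702 -1.34450284  0.42978924] [ 1.18617677 -0.30905529  1.0728974 ] 54.21377939033839 [-0.04386535  0.          0.          0.          0.        ]
```

View pics/top.png

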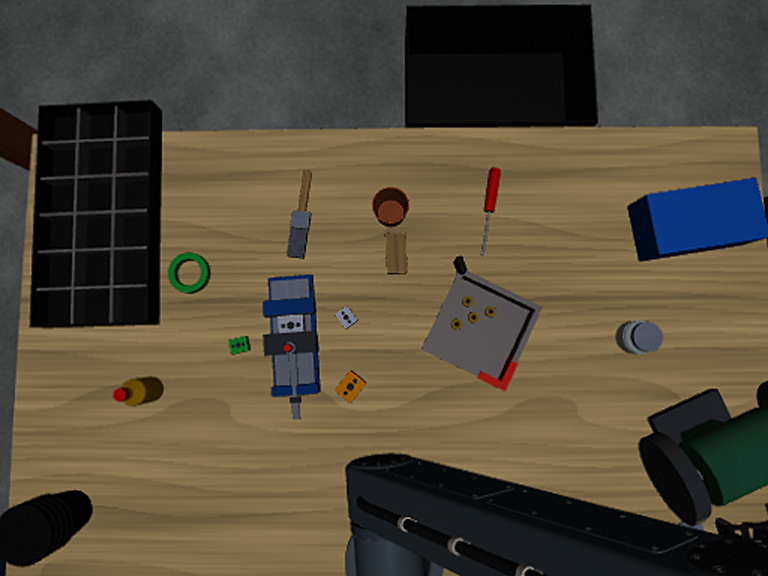

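View pics/scene.png

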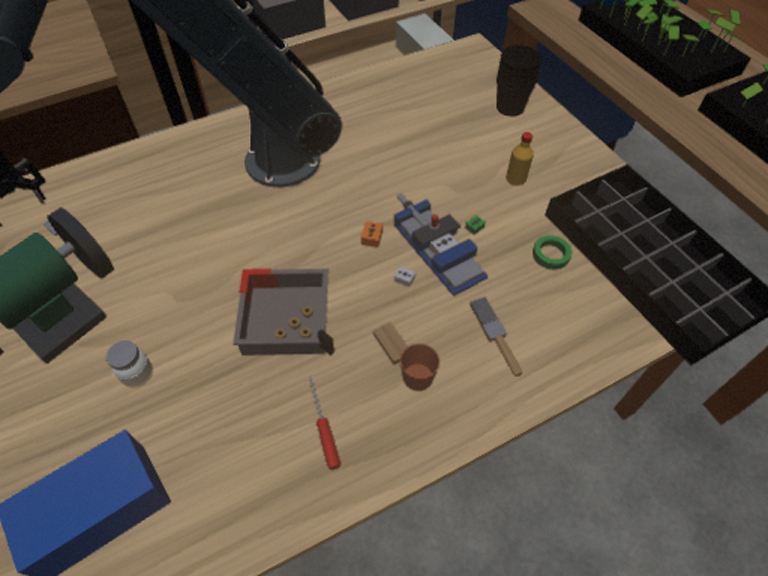

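Top view (×1.5 pixels): vise at (292,335), red pin at (288,348), tote centre ≈(481,327), tab (460,265), red corner (500,378). Block candidates are aluminium in the vise (291,324), a small aluminium one (346,317), orange (350,385) and green (238,345). The one in the vise is the largest in aluminium, and it lies between the jaws as described.

Run:
```python
from h import *
d=np.load('top.npz');im=d['im'];P=d['P'];z=P[...,2];hsv=cv2.cvtColor(im,cv2.COLOR_RGB2HSV)
save('crop',im,5,(145,170,255,280))
H,S,V=[hsv[...,i].astype(int) for i in range(3)]
v,u=np.mgrid[:384,:512]
def box(m): 
    q=P[m][:,:2]; r=cv2.minAreaRect((q*1000).astype(np.float32)); print(len(q),np.round(q.mean(0),4),np.round(P[m][:,2].mean(),4),r)
reg=(u>170)&(u<218)&(v>180)&(v<282)
blue=reg&(H>105)&(H<125)&(S>120)
print('blue');box(blue)
print('fixed jaw top');box(blue&(z>.05)&(v<215))
red=reg&((H<8)|(H>172))&(S>150)
print('pin top');box(red&(z>.09)); print(np.sort(z[red])[-5:])
print('lip');box(reg&(z>.058)&(z<.07)&(V<90)&(S<80))
print('block');box(reg&(z>.048)&(z<.06)&(S<50)&(V>100))
reg=(u>278)&(u<365)&(v>165)&(v<265)
print('tote rim');box(reg&(z>.052)&(z<.064))
print('tote floor');box(reg&(z<.009)&(z>.003)&(S<40))
print('tab');box(reg&(z>.08)&(z<.1))
print('red');box(reg&((H<8)|(H>172))&(S>150)&(z>.052))
sp=reg&(H>12)&(H<30)&(S>110)&(z>.008)&(z<.03)
n,l,st,c=cv2.connectedComponentsWithStats(sp.astype(np.uint8))
for i in range(1,n):
    if st[i,4]>8: print('sp',st[i,4],np.round(P[l==i].mean(0),4))
```

```text
blue
803 [nan nan] nan ((nan, nan), (0.0, 0.0), 0.0)
fixed jaw top
341 [0.5389 0.2192] 0.057 ((539.0881958007812, 219.7508087158203), (32.463226318359375, 108.974853515625), 4.0142502784729)
pin top
21 [0.452  0.2131] 0.0991 ((450.81439208984375, 213.339111328125), (12.942925453186035, 12.141037940979004), 89.90254974365234)
[0.1006078  0.10100429 0.10138076 0.10168214 0.10301423]
lip
429 [0.4635 0.2128] 0.0647 ((480.15057373046875, 217.8824462890625), (83.6765365600586, 109.7787094116211), 6.6956000328063965)
block
145 [0.5034 0.2152] 0.0553 ((444.5309753417969, 214.33181762695312), (151.9225616455078, 52.405914306640625), 1.4549840688705444)
tote rim
845 [ 0.4875 -0.1931] 0.0604 ((494.9734802246094, -185.84872436523438), (211.3111114501953, 197.01025390625), 63.14727783203125)
tote floor
1875 [ 0.4897 -0.1939] 0.0059 ((492.13592529296875, -193.28269958496094), (166.88624572753906, 168.56515502929688), 63.765625)
tab
54 [ 0.6215 -0.1449] 0.0921 ((622.052978515625, -145.8843231201172), (34.807464599609375, 14.620718002319336), 16.60451316833496)
red
195 [ 0.3898 -0.2238] 0.0624 ((483.8280334472656, -171.7098388671875), (272.7415771484375, 83.96578979492188), 30.535747528076172)
sp 36 [ 0.5522 -0.1657  0.0173]
sp 35 [ 0.5295 -0.2169  0.0166]
sp 34 [ 0.5174 -0.1782  0.0174]
sp 33 [ 0.502  -0.1414  0.0172]
```

View pics/crop.png

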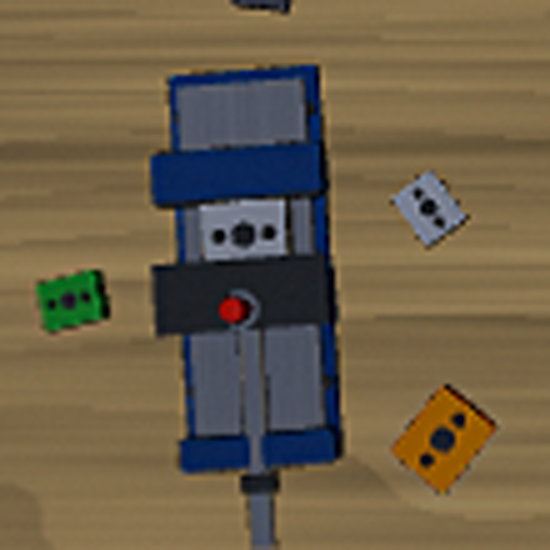

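The enlarged crop confirms it: the block sits between the blue fixed jaw and the dark lip, about 4 mm off the centre line towards -y. The loose aluminium look-alike is clearly smaller. All the measured heights match the given ones (0.057, 0.064, 0.098, 0.06 and 0.093 m).

Next is a planning helper, then the approach to the pin.

```bash
cat >> h.py <<'E'
def down(a,tilt=0):
    a=np.radians(a); y=np.array([np.cos(a),np.sin(a),0]); z=np.array([0,0,-1.]); z=R.from_rotvec(y*np.radians(tilt)).apply(z)
    return np.stack([np.cross(y,z),y,z],1)
def rel(p,a,tilt=0,p0=None,a0=None):
    s=status.read_state(); R0=R.from_rotvec(s['tcp_rot']).as_matrix() if a0 is None else down(a0); p0=s['ee_pos'] if p0 is None else p0
    Rt=down(a,tilt); print('turn',np.round(R.from_matrix(R0.T@Rt).as_rotvec(),4),'shift after turn cm',np.round(Rt.T@(np.array(p)-p0)*100,2))
E
python3 - <<'E'
from h import *
rel((.5,-.2,.25),-86); rel((.454,.2134,.25),-86,p0=np.array((.5,-.2,.25)))
E
```

```text
turn [-2.00e-03 -1.00e-04  1.85e-01] shift after turn cm [ 36.99 -37.93  -0.26]
turn [-2.00e-03 -1.00e-04  1.85e-01] shift after turn cm [ -1.71 -41.56   0.  ]
```

Request:
send_rows:
  commands:
    - [0, 0, 0.0925, 0, 0, 0, 8.5]
    - [0, 0, 0.0925, 0, 0, 0, 8.5]
    - [0, 0, 0, 3.7, -3.8, 0, 8.5]
    - [0, 0, 0, 3.7, -3.8, 0, 8.5]
    - [0, 0, 0, 3.7, -3.8, 0, 8.5]
    - [0, 0, 0, 3.7, -3.8, 0, 8.5]
    - [0, 0, 0, 3.7, -3.8, 0, 8.5]
    - [0, 0, 0, 3.7, -3.8, 0, 8.5]
    - [0, 0, 0, 3.7, -3.8, 0, 8.5]
    - [0, 0, 0, 3.7, -3.8, 0, 8.5]
    - [0, 0, 0, 3.7, -3.8, 0, 8.5]
    - [0, 0, 0, 3.7, -3.8, 0, 8.5]

```text
time: 1.3
ee_pos: [0.4814, -0.2212, 0.2481]
tcp_rot: [-3.139, -0.11, 0.001]
wrist_force: [0.7, -1.6, -0.9]
finger_gap: 0.085
gripper_force: 0.0
```

Request:
send_rows:
  commands:
    - [0, 0, 0, -0.2, -3.8, 0, 8.5]
    - [0, 0, 0, -0.2, -3.8, 0, 8.5]
    - [0, 0, 0, -0.2, -3.8, 0, 8.5]
    - [0, 0, 0, -0.2, -3.8, 0, 8.5]
    - [0, 0, 0, -0.2, -3.8, 0, 8.5]
    - [0, 0, 0, -0.2, -3.8, 0, 8.5]
    - [0, 0, 0, -0.2, -3.8, 0, 8.5]
    - [0, 0, 0, -0.2, -3.8, 0, 8.5]
    - [0, 0, 0, -0.2, -3.8, 0, 8.5]
    - [0, 0, 0, 0, -3.8, 0, 8.5]
    - [0, 0, 0, 0, -3.5, 0, 8.5]
    - [0, 0, 0, 0, 0, 0, 8.5]

```text
time: 2.5
ee_pos: [0.4328, 0.1929, 0.2481]
tcp_rot: [-3.138, -0.118, 0.0]
wrist_force: [-0.3, 0.9, 0.2]
finger_gap: 0.0849
gripper_force: 0.0
```

Run:
```python
from h import *
rel((.454,.2134,.25),-86)
im,P,c,T=cam('wrist');np.savez('w',im=im,P=P);save('w1',im,1.5)
z=P[...,2];hsv=cv2.cvtColor(im,cv2.COLOR_RGB2HSV);H,S,V=[hsv[...,i].astype(int) for i in range(3)]
m=((H<8)|(H>172))&(S>150)&(z>.09)&(z<.105);print('pin',m.sum(),np.nanmean(P[m],0),np.nanmin(P[m],0),np.nanmax(P[m],0))
m=(abs(z-.055)<.004)&(S<60)&(V>90);n,l,st,ce=cv2.connectedComponentsWithStats(m.astype(np.uint8));
for i in range(1,n):
    if st[i,4]>150: print(st[i],P[l==i].mean(0),cv2.minAreaRect((P[l==i][:,:2]*1000).astype(np.float32)))
m=(abs(z-.057)<.004)&(H>100)&(H<130)&(S>100);print('jaw',cv2.minAreaRect((P[m][:,:2]*1000).astype(np.float32)))
```

```text
turn [-0.0011  0.0002  0.0051] shift after turn cm [ 2.26 -1.9  -0.19]
pin 252 [0.45158779 0.21636102 0.09887208] [0.44369821 0.2092073  0.09039138] [0.45843333 0.22419978 0.10112863]
[ 207   78   59   41 1987] [0.50241883 0.21712717 0.05579008] ((501.5123291015625, 218.4938201904297), (37.51127624511719, 56.33807373046875), 4.129008769989014)
jaw ((518.557373046875, 221.43768310546875), (70.40269470214844, 108.40763092041016), 4.9429097175598145)
```

View pics/w1.png

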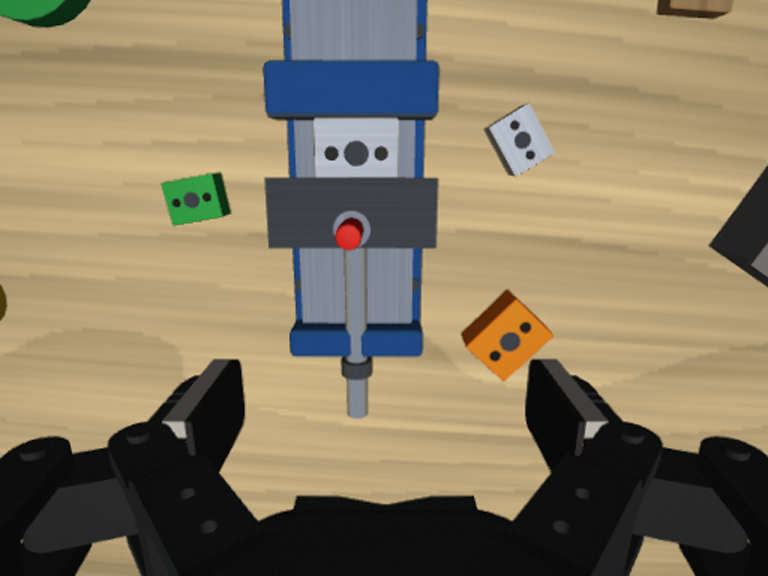

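The wrist view shows the pin at (348,236), the block at (356,153) and the fixed jaw at (350,88), with fingers clear. The pin is at about (0.4515, 0.2155). Now I descend and grip it.

Request:
send_rows:
  commands:
    - [0, 0, 0.005, 2.0, -2.1, 0, 5]
    - [0, 0, 0, 0, 0, 4, 5]
    - [0, 0, 0, 0, 0, 4, 5]
    - [0, 0, 0, 0, 0, 3, 5]
    - [0, 0, 0, 0, 0, 2, 5]
    - [0, 0, 0, 0, 0, 1.5, 5]
    - [0, 0, 0, 0, 0, 1.0, 5]
    - [0, 0, 0, 0, 0, 0.6, 5]
    - [0, 0, 0, 0, 0, 0, 5]

```text
time: 3.45
ee_pos: [0.4521, 0.2113, 0.0869]
tcp_rot: [3.14, 0.101, -0.002]
wrist_force: [0.5, 0.5, 0.3]
finger_gap: 0.05
gripper_force: 0.0
```

Request:
send_rows:
  commands:
    - [0, 0, 0, 0, 0, 0, 0.5]
    - [0, 0, 0, 0, 0, 0, 0.5]
    - [0, 0, 0, 0, 0, 0, 0.5]
    - [0, 0, 0, 0, 0, 0, 0.5]
    - [0, 0, 0, 0, 0, 0, 0.5]
    - [0, 0, 0, 0, 0, 0, 0.5]
  grip_force: 40

```text
time: 4.05
ee_pos: [0.4524, 0.2158, 0.0885]
tcp_rot: [-3.134, -0.097, -0.005]
wrist_force: [-2.8, 16.3, 1.2]
finger_gap: 0.0146
gripper_force: 39.0
```

Request:
send_rows:
  commands:
    - [0, 0, 0, 0, -0.4, 0, 0.5]
    - [0, 0, 0, -0.4, 0, 0, 0.5]
    - [0, 0, 0, -0.4, 0, 0, 0.5]
    - [0, 0, 0, -0.5, 0, 0, 0.5]
    - [0, 0, 0, -0.5, 0, 0, 0.5]
    - [0, 0, 0, -0.5, 0, 0, 0.5]
    - [0, 0, 0, -0.5, 0, 0, 0.5]
    - [0, 0, 0, -0.5, 0, 0, 0.5]
    - [0, 0, 0, -0.5, 0, 0, 0.5]
    - [0, 0, 0, -0.4, 0, 0, 0.5]
    - [0, 0, 0, 0, 0, 0, 0.5]

```text
time: 5.15
ee_pos: [0.4119, 0.2132, 0.0885]
tcp_rot: [-3.14, -0.102, -0.008]
wrist_force: [4.1, -2.5, 5.8]
finger_gap: 0.0147
gripper_force: 39.8
```

Request:
send_rows:
  commands:
    - [0, 0, 0, 0, 0, 0, 5]
    - [0, 0, 0, 0, 0, 0, 6]
    - [0, 0, 0, 0, 0, 0, 8.5]
    - [0, 0, 0, 0, 0, -2, 8.5]
    - [0, 0, 0, 0, 0, -3, 8.5]
    - [0, 0, 0, 0, 0, -4, 8.5]
    - [0, 0, 0, 0, 0, -4, 8.5]
    - [0, 0, 0, 0, 0, 0, 8.5]

```text
time: 5.95
ee_pos: [0.4124, 0.2142, 0.2215]
tcp_rot: [-3.138, -0.102, -0.015]
wrist_force: [0.6, 0.0, 0.9]
finger_gap: 0.0847
gripper_force: 0.0
```

Run:
```python
from h import *
im,P,c,T=cam('wrist');save('w2',im,1)
s=status.read_state();print(s['ee_pos'],s['tcp_rot'])
z=P[...,2];hsv=cv2.cvtColor(im,cv2.COLOR_RGB2HSV);H,S,V=[hsv[...,i].astype(int) for i in range(3)]
m=((H<8)|(H>172))&(S>150)&(z>.094)&(z<.105);print('pin',m.sum(),np.nanmean(P[m],0),np.nanmin(P[m],0),np.nanmax(P[m],0))
m=(abs(z-.055)<.004)&(S<60)&(V>90);n,l,st,ce=cv2.connectedComponentsWithStats(m.astype(np.uint8));
for i in range(1,n):
    if st[i,4]>150: print(st[i],P[l==i].mean(0),cv2.minAreaRect((P[l==i][:,:2]*1000).astype(np.float32)))
```

```text
[0.41089273 0.21375289 0.21933338] [-3.13872059 -0.10234019 -0.00780825]
pin 281 [0.41132232 0.2136716  0.09912716] [0.40372221 0.2060851  0.09401231] [0.41815016 0.22093107 0.10134883]
[ 229   56   63   52 2806] [0.49832484 0.21703192 0.05582067] ((498.1047058105469, 217.07545471191406), (43.023502349853516, 54.57942581176758), 3.880234479904175)
```

View pics/w2.png

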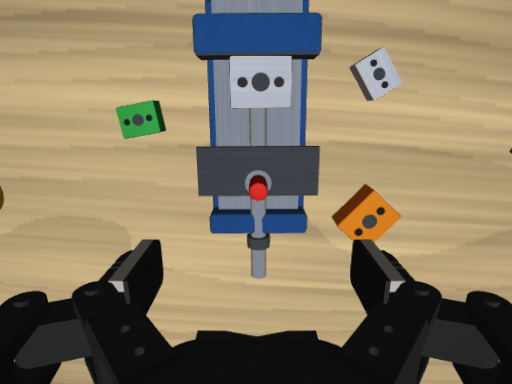

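The view shows the jaw open about 40 mm, its lip at row 170 well clear of the block at (260,82). The block measures 43 × 54.6 mm at (0.498, 0.217), matching the given size. Now I go over it.

Request:
send_rows:
  commands:
    - [0, 0, 0, 3, 0.1, 0, 7.2]
    - [0, 0, 0, 3, 0.1, 0, 7.2]
    - [0, 0, 0, 2.7, 0.05, 0, 7.2]
    - [0, 0, 0, 0, 0, 4, 7.2]
    - [0, 0, 0, 0, 0, 4, 7.2]
    - [0, 0, 0, 0, 0, 3, 7.2]
    - [0, 0, 0, 0, 0, 2, 7.2]
    - [0, 0, 0, 0, 0, 0, 7.2]

```text
time: 6.8
ee_pos: [0.4929, 0.2155, 0.0828]
tcp_rot: [3.138, 0.101, -0.017]
wrist_force: [-0.5, 0.0, 0.2]
finger_gap: 0.072
gripper_force: 0.0
```

Run:
```python
from h import *
rel((.498,.217,.043),-86.1)
```

```text
turn [ 0.0015  0.0112 -0.0035] shift after turn cm [ 0.51 -0.11  3.98]
```

Request:
send_rows:
  commands:
    - [0, 0.011, -0.003, 0.5, -0.1, 0, 7.2]
    - [0, 0, 0, 0, 0, 1.5, 7.2]
    - [0, 0, 0, 0, 0, 1.2, 7.2]
    - [0, 0, 0, 0, 0, 0.8, 7.2]
    - [0, 0, 0, 0, 0, 0.4, 7.2]
    - [0, 0, 0, 0, 0, 0, 7.2]

```text
time: 7.4
ee_pos: [0.5021, 0.2177, 0.0481]
tcp_rot: [-3.139, -0.106, -0.016]
wrist_force: [0.8, -0.7, -0.1]
finger_gap: 0.0717
gripper_force: 0.0
```

Run:
```python
from h import *
s=status.read_state();print(s['ee_pos'],s['wrist_force']);im,P,c,T=cam('wrist');save('w3',im,1)
```

```text
[0.50210468 0.21771007 0.04806872] [ 0.837731   -0.70893953 -0.13969627]
```

View pics/w3.png

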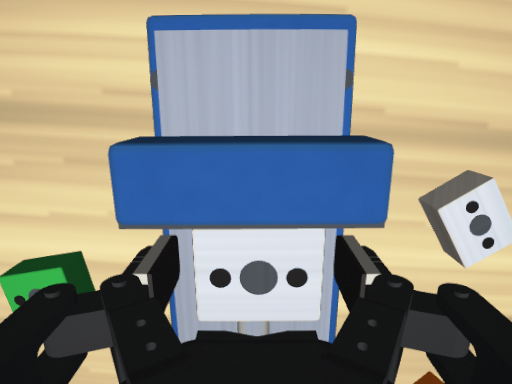

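The fingers straddle the block's y ends with clearance, at (165,265) and (350,265), and stay clear of the fixed jaw. I shift back 3 mm, go down 4 mm and close.

Request:
send_rows:
  commands:
    - [0, 0, 0, -0.3, 0, 0.2, 7.2]
    - [0, 0, 0, 0, 0, 0.2, 7.2]
    - [0, 0, 0, 0, 0, 0, 6.2]
    - [0, 0, 0, 0, 0, 0, 5]
    - [0, 0, 0, 0, 0, 0, 4.5]
    - [0, 0, 0, 0, 0, 0, 4.5]
    - [0, 0, 0, 0, 0, 0, 4.5]
    - [0, 0, 0, 0, 0, 0, 4.5]
  grip_force: 50

```text
time: 8.25
ee_pos: [0.4995, 0.2176, 0.0446]
tcp_rot: [-3.139, -0.106, -0.018]
wrist_force: [-0.8, 0.1, 3.3]
finger_gap: 0.053
gripper_force: 53.7
```

Gripped, with a gap of 53 mm for the 54 mm block. I lift straight up and check.

Request:
send_rows:
  commands:
    - [0, 0, 0, 0, 0, -0.5, 4.5]
    - [0, 0, 0, 0, 0, -1, 4.5]
    - [0, 0, 0, 0, 0, -2, 4.5]
    - [0, 0, 0, 0, 0, -3, 4.5]
    - [0, 0, 0, 0, 0, -4, 4.5]
    - [0, 0, 0, 0, 0, -4, 4.5]
    - [0, 0, 0, 0, 0, 0, 4.5]
    - [0, 0, 0, 0, 0, 0, 4.5]

```text
time: 9.05
ee_pos: [0.4979, 0.2175, 0.1905]
tcp_rot: [-3.139, -0.107, -0.021]
wrist_force: [-0.6, -0.9, -1.3]
finger_gap: 0.0529
gripper_force: 53.4
```

Run:
```python
from h import *
s=status.read_state();print(s['ee_pos'],s['wrist_force'],s['finger_gap'])
rel((.4447,-.1975,.19),-116)
rel((.4447,-.1975,.19),-86.1)
im,P,c,T=cam('top');np.savez('top2',im=im,P=P)
```

```text
[0.49787055 0.21747512 0.19050272] [-0.55814598 -0.92759482 -1.32337891] 0.05291118387403573
turn [-0.0037 -0.0129  0.5217] shift after turn cm [13.41 39.63  0.05]
turn [-0.0003 -0.0133 -0.0002] shift after turn cm [-8.13 41.04  0.05]
```

Request:
send_rows:
  commands:
    - [0, -0.013, 0.1, 0, 0, 0, 4.5]
    - [0, 0, 0.1, 0, 0, 0, 4.5]
    - [0, 0, 0.1, 0, 0, 0, 4.5]
    - [0, 0, 0.1, 0, 0, 0, 4.5]
    - [0, 0, 0.12, 0, 0, 0, 4.5]
    - [0, 0, 0, 1, 3, 0, 4.5]
    - [0, 0, 0, 1, 3, 0, 4.5]
    - [0, 0, 0, 1, 3, 0, 4.5]
    - [0, 0, 0, 1, 3, 0, 4.5]
    - [0, 0, 0, 1, 3, 0, 4.5]
    - [0, 0, 0, 1, 3, 0, 4.5]
    - [0, 0, 0, 1, 3, 0, 4.5]

```text
time: 10.3
ee_pos: [0.4672, -0.003, 0.1874]
tcp_rot: [-3.062, 0.704, 0.011]
wrist_force: [0.7, 0.7, -2.4]
finger_gap: 0.0533
gripper_force: 53.4
```

Request:
send_rows:
  commands:
    - [0, 0, 0, 1, 3, 0, 4.5]
    - [0, 0, 0, 1, 3, 0, 4.5]
    - [0, 0, 0, 1.1, 3, 0, 4.5]
    - [0, 0, 0, 1.1, 3, 0, 4.5]
    - [0, 0, 0, 1.1, 3, 0, 4.5]
    - [0, 0, 0, 1.1, 2.5, 0, 4.5]
    - [0, 0, 0, 0, 0, 0, 4.5]
    - [0, 0, 0, 0, 0, 0, 4.5]

```text
time: 11.1
ee_pos: [0.4488, -0.187, 0.1876]
tcp_rot: [-3.059, 0.707, 0.009]
wrist_force: [0.1, 0.7, -1.2]
finger_gap: 0.0532
gripper_force: 53.5
```

Run:
```python
from h import *
rel((.4447,-.1975,.19),-116)
s=status.read_state();print(s['ee_pos'],s['wrist_force'],s['finger_gap'])
im,P,c,T=cam('wrist');save('w4',im,1);np.savez('w4',im=im,P=P)
```

```text
turn [-0.0007  0.0063 -0.0002] shift after turn cm [ 0.09  1.12 -0.24]
[ 0.44882606 -0.18704895  0.18761474] [ 0.14854028  0.74289952 -1.17082426] 0.05321734870592936
```

View pics/w4.png

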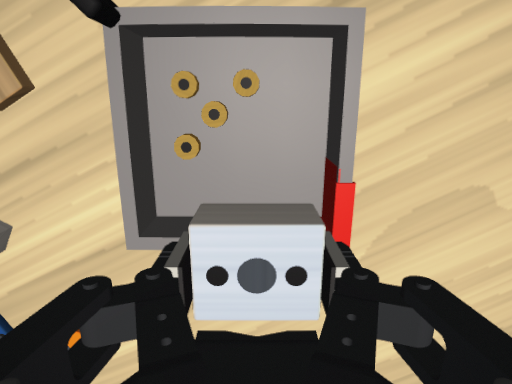

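The wrist view shows the block held level. The tote walls line up with the picture, the spacers are at (184,84), (246,83), (214,114) and (187,147), and the red corner is lower right at (340,215). I measure the tote in this view before placing.

Run:
```python
from h import *
d=np.load('w4.npz');im=d['im'];P=d['P'];z=P[...,2]
e1=np.array([np.cos(np.radians(64)),np.sin(np.radians(64))]);e2=np.array([e1[1],-e1[0]]);c0=np.array([.4917,-.1925])
u=(P[...,:2]-c0)@e1*1e3;v=(P[...,:2]-c0)@e2*1e3
V,U=np.mgrid[:384,:512]
rim=(abs(z-.060)<.006)&(V<235)
print('rim z',np.nanmedian(z[rim]))
for r in (60,100,140,170): 
    m=rim[r]; print('row',r,np.round([u[r][m].min(),u[r][m].max()],1))
for cc in (180,220,260,300):
    m=rim[:150,cc]; print('col',cc,np.round([np.median(v[:150,cc][m]),v[:150,cc][m].max(),v[:150,cc][m].min()],1))
fl=(abs(z-.005)<.004)&(V<205)&(U>110)&(U<350); print('floor',np.nanmedian(z[fl]),np.nanpercentile(u[fl],[.2,99.8]),np.nanpercentile(v[fl],[.2,99.8]))
hsv=cv2.cvtColor(im,cv2.COLOR_RGB2HSV);m=(hsv[...,0]>12)&(hsv[...,0]<30)&(hsv[...,1]>130)&(abs(z-.017)<.004)
n,l,st,ce=cv2.connectedComponentsWithStats(m.astype(np.uint8))
for i in range(1,n):
    if st[i,4]>100: print('sp',u[l==i].mean().round(1),v[l==i].mean().round(1))
m=(U>195)&(U<322)&(V>225)&(V<318);print('block top',np.nanmedian(z[m]),np.nanmean(P[m],0))
```

```text
rim z 0.06087687648148904
row 60 [-91.9  98.7]
row 100 [-91.9  99.3]
row 140 [-91.8  99.4]
row 170 [-91.1  99.8]
col 180 [86.3 92.6 80.5]
col 220 [86.2 92.3 80.6]
col 260 [85.9 92.3 80.4]
col 300 [85.9 92.3 80.5]
floor 0.005946386775321555 [-81.66024937 132.63996829] [-74.93677106 112.71278064]
sp 208.7 48.1
sp 50.2 40.4
sp -4.1 41.4
sp 24.6 14.6
sp 51.0 -14.7
block top 0.19905040146221525 [ 0.44875534 -0.18785679  0.19848461]
```

Request:
send_rows:
  commands:
    - [0, 0.006, 0, 0.1, 1.0, 0, 4.5]
    - [0, 0, 0, 0, 0, 3, 4.5]
    - [0, 0, 0, 0, 0, 3, 4.5]
    - [0, 0, 0, 0, 0, 3, 4.5]
    - [0, 0, 0, 0, 0, 2.5, 4.5]
    - [0, 0, 0, 0, 0, 2, 4.5]
    - [0, 0, 0, 0, 0, 1.2, 4.5]
    - [0, 0, 0, 0, 0, 0.6, 4.5]
    - [0, 0, 0, 0, 0, 0, 4.5]
    - [0, 0, 0, 0, 0, 0, 4.5]

```text
time: 12.15
ee_pos: [0.4475, -0.1974, 0.0368]
tcp_rot: [3.06, -0.703, 0.008]
wrist_force: [-0.1, -0.3, -2.6]
finger_gap: 0.0526
gripper_force: 53.5
```

Request:
send_rows:
  commands:
    - [0, 0, 0, 0, 0, 0.5, 4.5]
    - [0, 0, 0, 0, 0, 0.3, 4.5]
    - [0, 0, 0, 0, 0, 0.15, 4.5]
    - [0, 0, 0, 0, 0, 0, 4.5]
    - [0, 0, 0, 0, 0, 0, 4.5]

```text
time: 12.65
ee_pos: [0.4471, -0.1972, 0.0267]
tcp_rot: [3.06, -0.704, 0.006]
wrist_force: [0.1, -0.0, -1.1]
finger_gap: 0.0531
gripper_force: 53.5
```

Request:
send_rows:
  commands:
    - [0, 0, 0, 0, 0, 0.1, 4.5]
    - [0, 0, 0, 0, 0, 0.1, 4.5]
    - [0, 0, 0, 0, 0, 0, 4.5]
    - [0, 0, 0, 0, 0, 0, 4.5]

```text
time: 13.05
ee_pos: [0.4472, -0.197, 0.0247]
tcp_rot: [3.061, -0.704, 0.006]
wrist_force: [1.3, 2.1, -0.9]
finger_gap: 0.053
gripper_force: 54.0
```

Request:
send_rows:
  commands:
    - [0, 0, 0, 0, 0, 0.1, 4.5]
    - [0, 0, 0, 0, 0, 0, 4.5]
    - [0, 0, 0, 0, 0, 0, 4.5]

```text
time: 13.35
ee_pos: [0.4472, -0.197, 0.0246]
tcp_rot: [3.06, -0.704, 0.007]
wrist_force: [-0.2, 2.8, 8.6]
finger_gap: 0.0535
gripper_force: 55.3
```

The 8.6 N upward shows the block resting on the tote floor. I let go and retreat straight up.

Request:
send_rows:
  commands:
    - [0, 0, 0, 0, 0, -0.05, 4.5]
    - [0, 0, 0, 0, 0, 0, 5.6]
    - [0, 0, 0, 0, 0, 0, 6.3]
    - [0, 0, 0, 0, 0, 0, 6.3]
    - [0, 0, 0, 0, 0, -1, 6.3]
    - [0, 0, 0, 0, 0, -2, 6.3]
    - [0, 0, 0, 0, 0, -4, 6.3]
    - [0, 0, 0, 0, 0, -4, 6.3]
    - [0, 0, 0, 0, 0, -4, 6.3]
    - [0, 0, 0, 0, 0, -3, 6.3]
    - [0, 0, 0, 0, 0, 0, 6.3]

```text
time: 14.45
ee_pos: [0.4486, -0.1987, 0.2088]
tcp_rot: [3.056, -0.703, 0.021]
wrist_force: [1.1, -0.6, 0.8]
finger_gap: 0.0628
gripper_force: 0.0
```

Run:
```python
from h import *
s=status.read_state();print(s['ee_pos'],s['wrist_force'],s['finger_gap'])
rel((.622,-.146,.2),-71)
im,P,c,T=cam('wrist');save('w5',im,1);np.savez('w5',im=im,P=P)
```

```text
[ 0.44859572 -0.19870595  0.20875394] [ 1.11813109 -0.56998489  0.76514845] 0.06282149879509465
turn [ 0.0082 -0.0122 -0.7838] shift after turn cm [18.11  0.66  0.88]
```

View pics/w5.png

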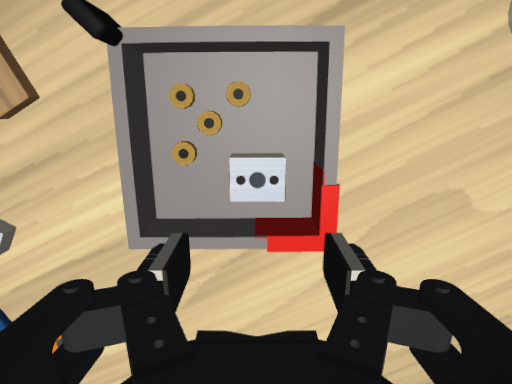

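The block stands flat and free at (257,180) near the red corner, and the spacers haven't moved. Next I turn towards the tab and measure it from nearby.

Request:
send_rows:
  commands:
    - [0.008, -0.012, -0.112, 0, 0, 0, 6.3]
    - [0, 0, -0.112, 0, 0, 0, 6.3]
    - [0, 0, -0.112, 0, 0, 0, 6.3]
    - [0, 0, -0.112, 0, 0, 0, 6.3]
    - [0, 0, -0.112, 0, 0, 0, 6.3]
    - [0, 0, -0.112, 0, 0, 0, 6.3]
    - [0, 0, -0.112, 0, 0, 0, 6.3]
    - [0, 0, 0, 4, 0.2, 0, 5]
    - [0, 0, 0, 4, 0.2, 0, 5]
    - [0, 0, 0, 2, 0.2, 0, 5]
    - [0, 0, 0, 0, 0, 0, 5]
    - [0, 0, 0, 0, 0, 0, 5]

```text
time: 15.7
ee_pos: [0.5416, -0.1694, 0.2023]
tcp_rot: [-3.086, -0.518, 0.01]
wrist_force: [-0.8, 0.0, -0.5]
finger_gap: 0.05
gripper_force: 0.0
```

```bash
cat > tab.py <<'E'
from h import *
s=status.read_state();print(s['ee_pos'],s['tcp_rot'])
im,P,c,T=cam('wrist');np.savez('w6',im=im,P=P);z=P[...,2]
m=(abs(z-.093)<.005)&(im.max(-1)<70);n,l,st,ce=cv2.connectedComponentsWithStats(m.astype(np.uint8))
for i in range(1,n):
    if st[i,4]>60: 
        q=P[l==i];w,v=np.linalg.eigh(np.cov(q[:,:2].T));print(st[i],q.mean(0).round(4),cv2.minAreaRect((q[:,:2]*1000).astype(np.float32)),np.degrees(np.arctan2(v[1,1],v[0,1])))
E
python3 tab.py; python3 -c "
from h import *
rel((.622,-.146,.2),-71)"
```

```text
[ 0.54161489 -0.16937301  0.20234907] [-3.08571102 -0.51777896  0.01028362]
[253  55  19  52 952] [ 0.6191 -0.1446  0.0932] ((618.9630126953125, -144.54736328125), (34.75056457519531, 12.930757522583008), 19.588665008544922) -160.7047331262362
turn [-0.0136  0.0043  0.0001] shift after turn cm [8.41 0.41 0.26]
```

Tab top is 34.8 × 12.9 mm at (0.619, -0.1446, 0.093), yaw 19.4°, as expected. I descend over it.

```bash
python3 -c "
from h import *
rel((.621,-.144,.076),-70.6)"
```

```text
turn [-0.0136  0.0042 -0.0069] shift after turn cm [ 8.37  0.24 12.66]
```

Request:
send_rows:
  commands:
    - [-0.013, 0.004, -0.007, 0, 0, 0, 5]
    - [0, 0, 0, 3, 0.1, 0, 5]
    - [0, 0, 0, 3, 0.1, 0, 5]
    - [0, 0, 0, 2.4, 0, 0, 5]
    - [0, 0, 0, 0, 0, 3, 5]
    - [0, 0, 0, 0, 0, 3, 5]
    - [0, 0, 0, 0, 0, 3, 5]
    - [0, 0, 0, 0, 0, 0, 5]
    - [0, 0, 0, 0, 0, 0, 5]

```text
time: 16.65
ee_pos: [0.6224, -0.1443, 0.1143]
tcp_rot: [3.096, 0.528, 0.003]
wrist_force: [0.3, -0.2, -0.1]
finger_gap: 0.0499
gripper_force: 0.0
```

```bash
python3 -c "
from h import *
rel((.621,-.144,.076),-70.6)"
```

```text
turn [ 0.0014 -0.0019 -0.0004] shift after turn cm [-0.12 -0.07  3.83]
```

Request:
send_rows:
  commands:
    - [0, 0, 0, -0.1, 0, 1.5, 5]
    - [0, 0, 0, 0, 0, 1.2, 5]
    - [0, 0, 0, 0, 0, 0.8, 5]
    - [0, 0, 0, 0, 0, 0.3, 5]
    - [0, 0, 0, 0, 0, 0, 4]
    - [0, 0, 0, 0, 0, 0, 3]
    - [0, 0, 0, 0, 0, 0, 2]
    - [0, 0, 0, 0, 0, 0, 1]
    - [0, 0, 0, 0, 0, 0, 0.5]
    - [0, 0, 0, 0, 0, 0, 0.5]
    - [0, 0, 0, 0, 0, 0, 0.5]
  grip_force: 80

```text
time: 17.75
ee_pos: [0.6228, -0.1444, 0.0769]
tcp_rot: [3.095, 0.529, 0.007]
wrist_force: [0.8, 0.5, 4.5]
finger_gap: 0.0131
gripper_force: 78.5
```

The tab is held at 78 N. I tip about the red bottom corner; in tool axes each row is the same small turn about +y plus a shift.

Request:
send_rows:
  commands:
    - [0, 0.02, 0, -0.15, 0, -0.53, 0.5]
    - [0, 0.03, 0, -0.23, 0, -0.8, 0.5]
    - [0, 0.03, 0, -0.23, 0, -0.8, 0.5]
    - [0, 0.03, 0, -0.23, 0, -0.8, 0.5]
    - [0, 0.03, 0, -0.23, 0, -0.8, 0.5]
    - [0, 0.03, 0, -0.23, 0, -0.8, 0.5]
    - [0, 0.03, 0, -0.23, 0, -0.8, 0.5]
    - [0, 0, 0, 0, 0, 0, 0.5]

```text
time: 18.55
ee_pos: [0.6023, -0.1513, 0.1281]
tcp_rot: [-3.05, -0.521, -0.31]
wrist_force: [-0.3, -0.1, -3.1]
finger_gap: 0.0127
gripper_force: 77.8
```

```bash
cat > piv.py <<'E'
from h import *
s=status.read_state();M=R.from_rotvec(s['tcp_rot']).as_matrix();p=s['ee_pos']
print('pivot',p+M@np.array([-.267,0,.076]),'tilt',np.degrees(np.arccos(-M[2,2])),'ywall',M[:,1],s['wrist_force'],s['moment'],s['finger_gap'],s['q'].round(2))
E
python3 piv.py
```

```text
pivot [ 3.70041553e-01 -2.33195791e-01 -4.88208908e-05] tilt 11.601760764377447 ywall [ 0.33156065 -0.94343159  0.00208883] [-0.28889802 -0.09409177 -3.13271253] [-0.08272517  0.05020067 -0.03499545] 0.012707021205872774 [-0.49  0.63  1.67  0.23  0.71  0.58]
```

The pivot stays at bench level with the tilt at 11.6°. I continue.

Request:
send_rows:
  commands:
    - [0, 0.03, 0, -0.23, 0, -0.8, 0.5]
    - [0, 0.03, 0, -0.23, 0, -0.8, 0.5]
    - [0, 0.03, 0, -0.23, 0, -0.8, 0.5]
    - [0, 0.03, 0, -0.23, 0, -0.8, 0.5]
    - [0, 0.03, 0, -0.23, 0, -0.8, 0.5]
    - [0, 0.03, 0, -0.23, 0, -0.8, 0.5]
    - [0, 0.03, 0, -0.23, 0, -0.8, 0.5]
    - [0, 0.03, 0, -0.23, 0, -0.8, 0.5]
    - [0, 0.03, 0, -0.23, 0, -0.8, 0.5]
    - [0, 0.03, 0, -0.23, 0, -0.8, 0.5]
    - [0, 0, 0, 0, 0, 0, 0.5]

```text
time: 19.65
ee_pos: [0.5568, -0.1669, 0.1948]
tcp_rot: [-2.924, -0.499, -0.748]
wrist_force: [-1.6, -1.5, -4.4]
finger_gap: 0.0128
gripper_force: 78.4
```

```bash
python3 piv.py
```

```text
pivot [ 3.70297942e-01 -2.32651360e-01 -7.23866708e-05] tilt 28.691349676102487 ywall [ 0.33165399 -0.94340049  0.00106778] [-1.62021475 -1.47126007 -4.35581089] [-2.51158387e-01  5.33920733e-01  2.93793336e-04] 0.012777636828907868 [-0.69  0.47  1.88  0.74  0.65 -0.03]
```

Request:
send_rows:
  commands:
    - [0, 0.03, 0, -0.23, 0, -0.8, 0.5]
    - [0, 0.03, 0, -0.23, 0, -0.8, 0.5]
    - [0, 0.03, 0, -0.23, 0, -0.8, 0.5]
    - [0, 0.03, 0, -0.23, 0, -0.8, 0.5]
    - [0, 0.03, 0, -0.23, 0, -0.8, 0.5]
    - [0, 0.03, 0, -0.23, 0, -0.8, 0.5]
    - [0, 0.02, 0, -0.15, 0, -0.53, 0.5]
    - [0, 0, 0, 0, 0, 0, 0.5]
    - [0, 0, 0, 0, 0, 0, 0.5]
    - [0, 0, 0, 0, 0, 0, 0.5]

```text
time: 20.65
ee_pos: [0.5184, -0.1804, 0.2307]
tcp_rot: [-2.806, -0.482, -1.027]
wrist_force: [-1.4, -0.3, -4.5]
finger_gap: 0.013
gripper_force: 78.4
```

```bash
python3 piv.py
python3 - <<'E'
from h import *
a=cam('scene')[0];b=cam('top')[0];np.savez('fin',a=a,b=b)
save('f1',np.hstack([a[150:300,120:320],b[150:300,220:420]]),2)
E
```

```text
pivot [ 0.37248432 -0.23243146  0.00037617] tilt 40.18797537394354 ywall [ 0.33310286 -0.94288869  0.00184301] [-1.40417766 -0.34115743 -4.54204872] [-0.19405606  0.6291672   0.01014855] 0.013039429061162108 [-0.87  0.41  2.01  1.07  0.76 -0.46]
```

View pics/f1.png

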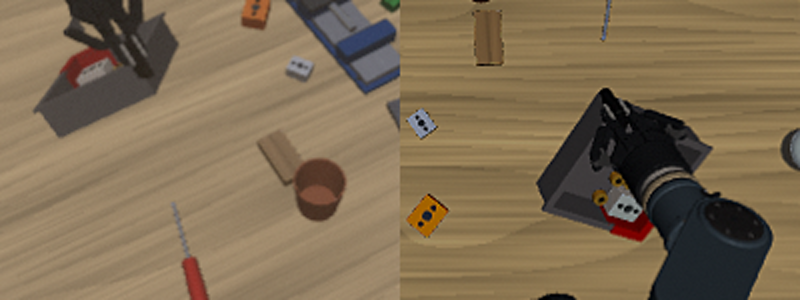

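The block lies in the red corner with two spacers visible behind it; the arm hides the others. One last picture combines the wrist view with an enlarged top view.

Run:
```python
from h import *
w,P,_,T=cam('wrist');t,Pt,_,_=cam('top');s_,Ps,_,_=cam('scene');np.savez('fin2',w=w,P=P,t=t,Pt=Pt,s=s_,Ps=Ps)
f=lambda i,b,W,H:cv2.resize(i[b[1]:b[3],b[0]:b[2]],(W,H),interpolation=cv2.INTER_CUBIC)
save('f2',np.vstack([np.hstack([f(t,(285,190,385,275),400,340),f(s_,(130,145,230,230),400,340)]),np.hstack([f(w,(0,0,512,384),340,255),np.zeros((255,460,3),np.uint8)])]))
# spacers in tote frame, from brass pixels
s=status.read_state();M=R.from_rotvec(s['tcp_rot']).as_matrix();o=s['ee_pos']+M@np.array([-.140,0,.076])
for n,i,Q in(('t',t,Pt),('s',s_,Ps),('w',w,P)):
    h=cv2.cvtColor(i,cv2.COLOR_RGB2HSV);L=(Q-o)@M*np.array([1000,-1000,-1000])
    b=(h[...,0]>12)&(h[...,0]<30)&(h[...,1]>130)&(abs(L[...,0])<125)&(abs(L[...,1])<125)&(L[...,2]>0)&(L[...,2]<40)
    k,l,st,c=cv2.connectedComponentsWithStats(b.astype(np.uint8))
    for j in range(1,k):
        if st[j,4]>5: print(n,st[j],L[l==j].mean(0).round(1))
    b=(h[...,1]<40)&(h[...,2]>120)&(abs(L[...,0])<125)&(abs(L[...,1])<90)&(abs(L[...,2]-35)<6)
    if b.sum()>10: print(n,'block top',b.sum(),L[b].mean(0).round(1))
```

```text
t [325 236   9   9  42] [-39.5   3.5  15. ]
t [316 245   8   8  46] [-62.7  37.1  14.9]
t block top 104 [-83.3   5.6  35.1]
s block top 40 [-71.8  -1.2  32.3]
```

View pics/f2.png

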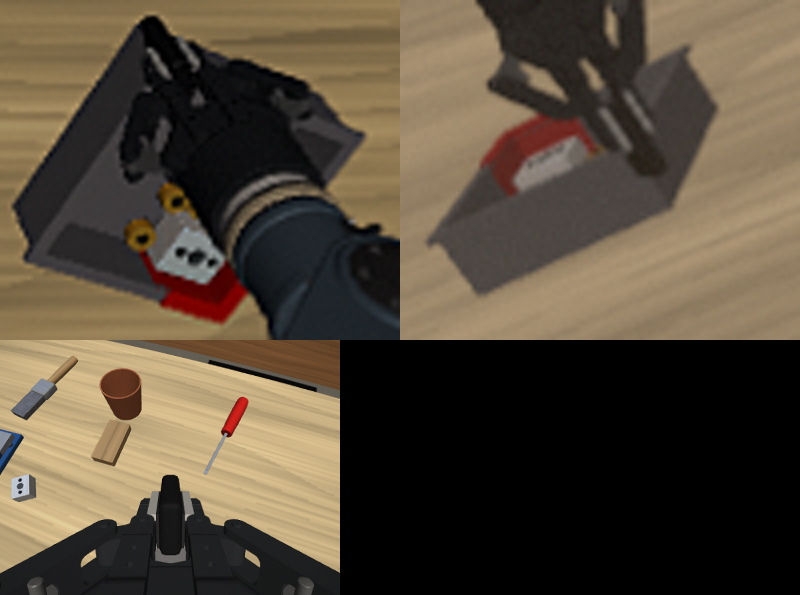

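The top view shows the block flush in the red corner. One spacer, at (140,235), lies against the wall beside the block. A second, at (175,200), sits in the row behind the block's face at wall coordinates (-25,-30). It would slide on at this tilt, so the two hidden spacers at about -73 and -49 must be supporting it; the spacing fits the 24 mm diameter exactly. All the contents are packed in the corner. I hold still for a moment, then hand in.

Request:
send_rows:
  commands:
    - [0, 0, 0, 0, 0, 0, 0.5]
    - [0, 0, 0, 0, 0, 0, 0.5]
    - [0, 0, 0, 0, 0, 0, 0.5]
    - [0, 0, 0, 0, 0, 0, 0.5]
    - [0, 0, 0, 0, 0, 0, 0.5]
    - [0, 0, 0, 0, 0, 0, 0.5]

```text
time: 21.5
ee_pos: [0.5183, -0.1806, 0.2313]
tcp_rot: [-2.806, -0.481, -1.03]
wrist_force: [0.3, 0.4, -4.8]
finger_gap: 0.0132
gripper_force: 78.3
```

```bash
python3 piv.py; python3 -c "
from h import *
b=cam('top')[0].astype(int);d=np.load('fin2.npz')['t'].astype(int);print('top change in tote region',(abs(b-d).max(-1)[190:275,285:385]>40).sum())
print(status.read_state()['dq'].round(4));print(sign_off())"
```

```text
pivot [ 0.37270799 -0.23241028  0.00070441] tilt 40.276669341573374 ywall [ 0.33230322 -0.9431705   0.00199314] [ 0.3279456   0.38760916 -4.78957502] [-0.12633249  0.56296653 -0.0701321 ] 0.01315934900732586 [-0.87  0.41  2.01  1.07  0.76 -0.46]
top change in tote region 11
[-0.0007 -0.0006  0.0011 -0.0004 -0.0012 -0.0018]
the job is handed in; nothing more can be done
None
```

Job handed in at about 21.6 s: the vise is open, the block was set down in the tote and released, and the tote is held still at 40° by its tab on its red corner; the block and two spacers are seen packed in that corner, and the two the arm hides are inferred from how the visible ones rest.

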